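Seat the agar plate in the colony counter and zero the count

TASK

Get the colony counter ready to count the plate with the yellow agar: gently push that plate across the counter's top, without picking it up, until it drops flat into the round well, then press the green zero key fully down and let it go. Leave the red-agar plate where it lies on the counter and do not disturb the other things on the bench.

Things in the scene. Friction and masses are not known exactly. Their poses are not given: they have to be found in the camera images.
- counter: colony counter, a fixed pale box. Origin under its middle at bench level; local x from front (-130 mm) to back (+120), y +-175 mm, z up. Behind x = -70 its top is a flat pale deck 64 mm above the bench, with a round well in the middle and a loose plate either side of it; in front a darker grey panel slopes down 11 degrees. A magnifier is folded away behind the box, under 35 mm above deck level
- well (a point): centre of the white floor of the round well in the deck, at counter-local (22, 0, 57) mm; same axes as the counter. The well is 96 mm in diameter and 7 mm deep with a solid level floor and a 1 mm chamfer at its rim, so the plate has 2 mm play all round
- sample_plate: the plate to seat: closed round Petri dish with yellow agar and cream dots, 92 mm in diameter, 16 mm high, straight side, 30 to 55 g. Origin at the centre of its underside, z up. It starts flat on the deck left or right of the well, 9 to 33 mm from the rim. Pushed, it stays level till its centre passes the rim, then tips in and at last drops flat; seated, its top is 9 mm above the deck
- control_plate: a like closed Petri dish (92 x 16 mm) with dark red agar, on the deck on the other side of the well; to be left where it is. Origin at the centre of its underside
- zero_key (a joint): travel of the round green zero key in m: 0 released, 0.005 fully down. A spring pushes it back; about 1.2 N starts it and 4 N holds it fully down. It moves square to the sloping panel, 11 degrees off vertical; pressing straight down works
- zero_key_top (a point): centre of the top face of the green zero key on the front panel, at counter-local about (-103, -45, 71) mm; 26 mm in diameter, it stands 13 mm proud of the panel (8 mm when fully down). A 14 mm high grey knob stands 80 mm to its right (local -y)
- beaker: bystander: empty glass beaker, 70 mm in diameter, 92 mm high, on the bench left of the counter; origin at the centre of its underside
- marker: bystander: marker pen with blue cap lying on the bench right of the counter, 136 mm long, 13 mm thick; origin under its middle
- dish_stack: bystander: stack of three closed Petri dishes with pale agar on the bench right of the counter, 92 mm in diameter, 48 mm high; origin at the centre of its underside
- tube_rack: bystander: blue rack 75 x 200 x 68 mm with three capped conical tubes (131 mm to the caps' tops) on the bench left of the counter; origin at the centre of its underside
- amber_bottle: bystander: brown reagent bottle, 80 mm in diameter, 163 mm high, on the bench right of the counter; origin at the centre of its underside
- tip_box: bystander: grey pipette-tip box with translucent blue lid, 85 x 122 x 65 mm, on the bench at the front left; origin at the centre of its underside
Mind the look-alikes: they are no part of the job. What is shaped like the sample_plate but pink is not meant.

How it is judged:
By the outcome, as a careful person would: the job done as asked, in the order asked, and still so for the second after the job is handed in, with the robot touching nothing.
It also fails if it takes over 48 s, if anything falls off the work surface, if the arm or the gripper's body presses on something with over 40 N, if the wrist force passes 120 N, or if a joint passes its speed limit or range.

ROBOT

A 6-joint arm with a two-finger parallel gripper is mounted at the origin on the work surface. World frame = base frame: x ahead of the robot, y to its left, z up, the work surface at z = 0. Lengths are in m, angles in degrees, forces in N, time in s.
With the tool pointing down it reaches from about 0.4 to 0.825 m from the base axis. Payload 7 kg.
Tool frame: the origin (TCP) lies on the centre line of the jaws, within the pads' length; the fingertips stand 17 mm ahead of it and the grasp point (between the pads) lies 2 mm behind it; y points along the fingers, z is the direction in which the jaws open and shut, and the axes are right-handed (so a half turn about y gives the same grasp; the last joint's range is limited). The gripper opens to 88 mm and grips with 3 to 60 N. Pads are 19 mm wide; open, the fingers measure 130 mm over their backs; the gripper's body (78 mm by 193 mm) begins 47 mm behind the grasp point.
Start: joints at [83.829, 20.546, 0.682, 0, -70.136, -16.507], TCP at [0.26, 0.623, 0.244] pointing down, gripper open.
Joint ranges: [-176.03, 176.03], [-82.01, 121.73], [-58.28, 71.71], [-173.87, 95.51], [-174.79, -0.11], [-173.66, 173.66]. Speed limits (degrees/s): [136.94, 136.94, 172.46, 180, 180, 180].

INTERFACE

Orientations are given as [roll, pitch, yaw] about the fixed x, y, z axes, in that order (R = Rz(yaw) Ry(pitch) Rx(roll)).
In Python, from plant import r, capture, camera_info gives the robot as it stands. The module is installed in compiled form; this text tells all that it offers.
- The arm moves only by the tool apply_moves, never from a script. Its argument "deltas" is a list of rows, each an object of numbers: "tx", "ty", "tz": the shift along the tool's x, y, z in m; "turn": the turn about the tool's y in rad; "gripper": the finger opening in m, from 0 to 0.0876. A call has 1 to 5 rows; each row is the pose to reach, as a shift and turn from the pose commanded when the call began, along the tool's axes at that moment; what a row does not reach only later rows make up. A row lasts 1/10 s, in which the tool goes at most 50 mm and 8.59 degrees, less where a joint would pass 70% of its speed; a pose out of reach is approached as far as the arm can. A call with a gripper value outside its range is refused whole. The fingers move at their own pace and stop on an object; "newtons" is the grip in N (left out, the last holds). Time passes only in rows, so rows that repeat a pose let the fingers close. It gives the time, the measured TCP pose, the force and the opening at its end, in the units of the state.
- r.get_state(): the state, without advancing time (a new reading comes with each control period).
- capture(name): name is "scene" or "top" or "wrist"; returns (picture, depth): 420x560x3 uint8, red, green, blue; 420x560 float32, m along the optical axis (not along the pixel's ray), 0 where there is no reading.
- camera_info(name): a dict with "K" (3x3 intrinsics, pixels), "eye" and "orientation" of the camera in the world; the wrist camera has in their place "tool_from_camera" (4x4, takes a point from camera to tool coordinates, whose origin is the TCP and whose axes are the tool frame's). Camera axes: x right, y up, looking along -z (the intrinsics and any distortion apply to the point x, -y, -z); pixel columns grow to the right and rows downward; lengths in m; the calibration is good to about 2 mm. A picture is of the moment at which its call begins: read the wrist's pose just before it. camera_info takes no time and is no camera call.
- r.close_job(): hands the job in, once; it reports no verdict.
The state is a dict: "time_s": time; "joints": joint angles; "qd": joint speeds; "joint_torque": joint torques, N m; "tcp_pos": TCP position; "eef_rot": TCP orientation; "contact_force": force on the tool from outside, world axes, zero at the start; "moment": the same for the moment, N m; "gripper_width": finger opening in m.
Only numpy, scipy, OpenCV 4.12 (cv2) and the standard library are available. Lean on these libraries where they do the work, as an engineer would, in place of code of your own. Each camera call takes 0.05 s, during which the arm holds its last target.

## Working session

There is one attempt and no reset: what is moved stays moved. The work goes in short steps, Python scripts to look and compute and a tool call to move; the robot and the scene stay as the last step left them, time stands still between calls to the robot, and variables do not carry over. Pictures are saved under pics/ and viewed, and the job is handed in when it is done.

Besides the shell and the picture viewer there is one more tool, called after "Request:" in YAML: its name, and indented under it one key for each argument. apply_moves: Moves the arm, as the interface text tells. Its arguments: {"type":"object","properties":{"deltas":{"type":"array","items":{"type":"object","properties":{"tx":{"type":"number"},"ty":{"type":"number"},"tz":{"type":"number"},"turn":{"type":"number"},"gripper":{"type":"number"}}}},"newtons":{"type":"number"}},"required":["deltas"]}

```bash
mkdir -p pics
python3 - <<'E'
from plant import r,capture,camera_info
import cv2
print(r.get_state())
for n in ("scene","top"):
    p,d=capture(n); cv2.imwrite(f"pics/{n}0.png",p[:,:,::-1]); 
    import numpy as np; np.save(f"pics/{n}0.npy",d); np.save(f"pics/{n}0rgb.npy",p)
    print(n,camera_info(n))
print(camera_info("wrist"))
E
```

```text
{'time_s': 0.0, 'joints': array([ 8.38308029e+01,  2.05913696e+01,  6.32350755e-01, -2.07748016e-02,
       -7.01341054e+01, -1.65075609e+01]), 'qd': array([ 0.0135891 ,  0.01451836,  0.05456954, -0.0418101 ,  0.04575381,
        0.00675232]), 'joint_torque': array([-7.50570180e-04, -5.82735193e+01,  2.93040454e+01,  6.99710503e+00,
        6.87916239e-03, -1.84010605e-04]), 'tcp_pos': array([0.26006732, 0.62238356, 0.24261052]), 'eef_rot': array([-8.99051646e+01,  7.73867242e-03,  1.57316173e+02]), 'contact_force': array([-0.45955963, -0.35761676, -0.61847219]), 'moment': array([0.02347251, 0.01384368, 0.04590649]), 'gripper_width': 0.08754233180903075}
scene {'K': array([[413.78320868,   0.        , 272.26766236],
       [  0.        , 413.78320868, 209.288098  ],
       [  0.        ,   0.        ,   1.        ]]), 'eye': array([ 0.80358185, -0.44734187,  0.88584076]), 'orientation': array([31.81855135,  0.4968909 , 28.72969175])}
top {'K': array([[384.59790054,   0.        , 284.46442123],
       [  0.        , 384.59790054, 205.42306171],
       [  0.        ,   0.        ,   1.        ]]), 'eye': array([0.49115967, 0.0118063 , 1.00747606]), 'orientation': array([  3.59467921,   1.141781  , -90.05413849])}
{'K': array([[336.39967181,   0.        , 278.0629314 ],
       [  0.        , 336.39967181, 203.47406169],
       [  0.        ,   0.        ,   1.        ]]), 'tool_from_camera': array([[-1.00667998e-03, -9.58877366e-01, -2.83818927e-01,
        -7.67540385e-02],
       [ 4.33536489e-04,  2.83818626e-01, -9.58877886e-01,
        -1.41802818e-01],
       [ 9.99999399e-01, -1.08832904e-03,  1.29993797e-04,
         6.59958900e-05],
       [ 0.00000000e+00,  0.00000000e+00,  0.00000000e+00,
         1.00000000e+00]])}
```

View pics/scene0.png

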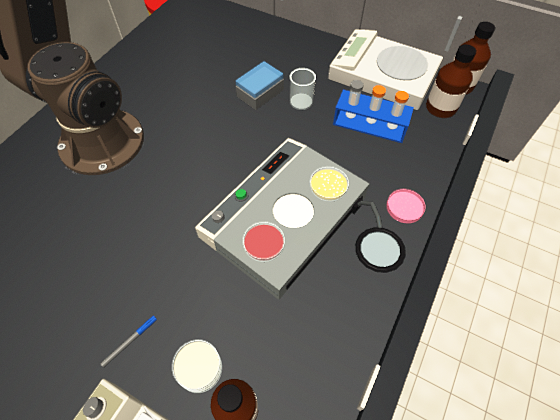

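View pics/top0.png

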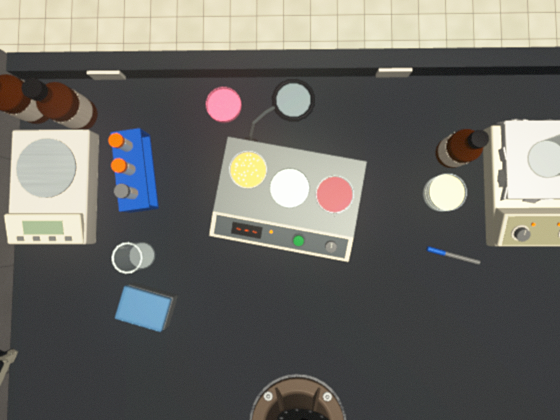

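Top view: candidates for the plate are yellow (248,170), red (335,194), pink off-counter (223,104), pale stack (445,192) and the white well floor (289,188). By the description it's the yellow one at (248,170). The green key is at (298,241), the knob at (331,246).

```bash
cat > h.py <<'E'
import numpy as np,cv2
from scipy.spatial.transform import Rotation as R
from plant import camera_info
def cam(n,st=None):
    c=camera_info(n)
    if n!="wrist": return c["K"],R.from_euler("xyz",c["orientation"],degrees=True).as_matrix(),np.array(c["eye"])
    T=c["tool_from_camera"]; Rt=R.from_euler("xyz",st["eef_rot"],degrees=True).as_matrix()
    return c["K"],Rt@T[:3,:3],Rt@T[:3,3]+st["tcp_pos"]
def ray(n,uv,z,st=None):
    K,Rc,e=cam(n,st); uv=np.atleast_2d(uv).astype(float)
    d=np.c_[(uv[:,0]-K[0,2])/K[0,0],-(uv[:,1]-K[1,2])/K[1,1],-np.ones(len(uv))]@Rc.T
    return e+d*((z-e[2])/d[:,2])[:,None]
def dep(n,u,v,dm,st=None):
    K,Rc,e=cam(n,st); d=np.array([(u-K[0,2])/K[0,0],-(v-K[1,2])/K[1,1],-1.]); return e+Rc@(d*dm)
def blob(m,near=None):
    m=cv2.morphologyEx(m.astype(np.uint8),cv2.MORPH_OPEN,np.ones((2,2)))
    cs,_=cv2.findContours(m,cv2.RETR_EXTERNAL,cv2.CHAIN_APPROX_NONE)
    return sorted(cs,key=cv2.contourArea)[::-1]
def masks(p):
    h=cv2.cvtColor(p,cv2.COLOR_RGB2HSV).astype(int); H,S,V=h[...,0],h[...,1],h[...,2]
    return dict(yellow=(H>20)&(H<36)&(S>70)&(V>120),red=((H<6)|(H>172))&(S>100)&(V>120)&(V<225),green=(H>45)&(H<85)&(S>110)&(V>60),white=(S<30)&(V>215))
def circ(pts):  # lsq circle in xy
    A=np.c_[2*pts[:,:2],np.ones(len(pts))]; s=np.linalg.lstsq(A,(pts[:,:2]**2).sum(1),rcond=None)[0]
    return s[:2],np.sqrt(s[2]+s[:2]@s[:2])
E
python3 - <<'E'
from h import *
for n,roi in (("top",(210,135,370,265)),("scene",(195,135,375,300))):
    p=np.load(f"pics/{n}0rgb.npy"); d=np.load(f"pics/{n}0.npy")
    x0,y0,x1,y1=roi
    M=masks(p)
    for k,z in (("yellow",.075),("red",.075),("white",.057),("green",.071)):
        m=np.zeros(p.shape[:2],bool); m[y0:y1,x0:x1]=M[k][y0:y1,x0:x1]
        for c in blob(m)[:2]:
            if cv2.contourArea(c)<15: continue
            c=c[:,0]+0.; (u,v),rr=cv2.minEnclosingCircle(c.astype(np.float32))
            hull=cv2.convexHull(c.astype(np.float32))[:,0]
            w=ray(n,hull,z); cc,rad=circ(w)
            print(n,k,(round(u),round(v)),"xy",cc.round(4),"r",rad.round(4),"dep pt",dep(n,int(u),int(v),d[int(v),int(u)]).round(4))
p=np.load("pics/top0rgb.npy");cv2.imwrite("pics/crop0.png",cv2.resize(p[130:270,200:380,::-1],None,fx=4,fy=4,interpolation=cv2.INTER_CUBIC))
E
```

```text
top yellow (249, 170) xy [0.636  0.1175] r 0.0431 dep pt [0.6363 0.1191 0.0789]
top white (290, 189) xy [0.5923 0.0164] r 0.0486 dep pt [0.5941 0.0169 0.0583]
top white (320, 229) xy [ 0.4943 -0.0549] r 0.0988 dep pt [ 0.4925 -0.0563  0.063 ]
top green (299, 241) xy [ 0.4626 -0.0052] r 0.0122 dep pt [ 0.4634 -0.0048  0.0674]
scene yellow (330, 184) xy [0.6417 0.1193] r 0.0417 dep pt [0.6421 0.1129 0.0817]
scene white (294, 212) xy [0.5977 0.0193] r 0.0467 dep pt [0.5989 0.017  0.0586]
scene white (374, 249) xy [0.8105 0.0221] r 0.0398 dep pt [0.7987 0.0035 0.0806]
scene green (241, 195) xy [ 0.4707 -0.0068] r 0.0139 dep pt [ 0.469  -0.0059  0.0721]
```

View pics/crop0.png

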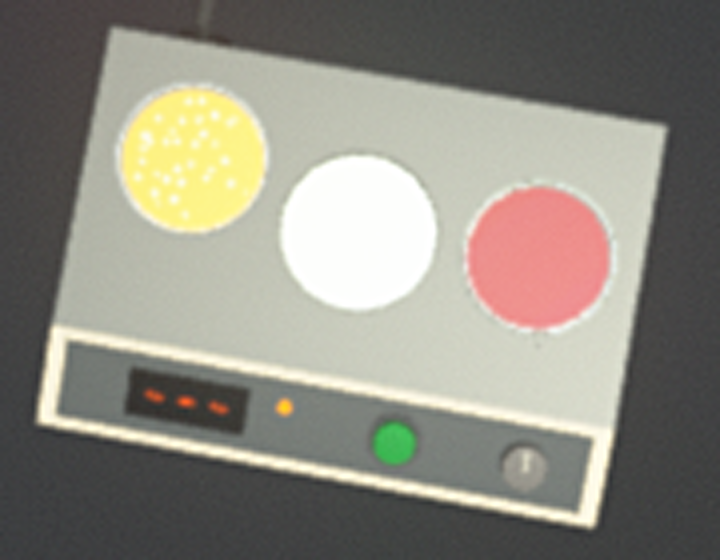

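The crop shows yellow agar with cream dots at top (248,170), confirmed as the sample plate. It lies about 110 mm from the well, so the gap to the rim is about 16 mm, which fits the 9–33 mm given. The two fixed cameras disagree by 5 mm, so I'll go to a hover behind the plate and refine with the wrist camera.

Request:
apply_moves:
  deltas:
    - {"tx": -0.03,"tz": 0.015}
    - {"tx": -0.07,"tz": 0.035}
    - {"tx": -0.11,"tz": 0.055}
    - {"tx": -0.15,"tz": 0.075}
    - {"tx": -0.19,"tz": 0.09}

```text
invalid input at $.deltas[0]: expected keys tx, ty, tz, turn, gripper
```

Request:
apply_moves:
  deltas:
    - {"tx": -0.04,"tz": 0.02}
    - {"tx": -0.08,"tz": 0.04}
    - {"tx": -0.12,"tz": 0.06}
    - {"tx": -0.16,"tz": 0.08}
    - {"tx": -0.2,"tz": 0.095}

```text
invalid input at $.deltas[0]: expected keys tx, ty, tz, turn, gripper
```

Request:
apply_moves:
  deltas:
    - {"tx": -0.04,"tz": 0.02,"turn": -0.14}
    - {"tx": -0.08,"tz": 0.04,"turn": -0.28}
    - {"tx": -0.12,"tz": 0.06,"turn": -0.42}
    - {"tx": -0.144,"tz": 0.078,"turn": -0.56}
    - {"tx": -0.154,"tz": 0.078,"turn": -0.7}

```text
invalid input at $.deltas[0]: expected keys tx, ty, tz, turn, gripper
```

Request:
apply_moves:
  deltas:
    - {"turn": -0.14}
    - {"turn": -0.28}
    - {"turn": -0.42}
    - {"turn": -0.56}
    - {"turn": -0.7}

```text
invalid input at $.deltas[0]: expected keys tx, ty, tz, turn, gripper
```

Request:
apply_moves:
  deltas:
    - {"turn": -0.1,"gripper": 0.06}
    - {"turn": -0.17,"gripper": 0.06}
    - {"turn": -0.17,"gripper": 0.06}
    - {"turn": -0.17,"gripper": 0.06}

```text
invalid input at $.deltas[0]: expected keys tx, ty, tz, turn, gripper
```

All five keys are required; nothing moved.

Request:
apply_moves:
  deltas:
    - {"tx": -0.03,"ty": 0,"tz": 0.015,"turn": 0,"gripper": 0.087}
    - {"tx": -0.07,"ty": 0,"tz": 0.035,"turn": 0,"gripper": 0.087}
    - {"tx": -0.11,"ty": 0,"tz": 0.055,"turn": 0,"gripper": 0.087}
    - {"tx": -0.15,"ty": 0,"tz": 0.075,"turn": 0,"gripper": 0.087}
    - {"tx": -0.19,"ty": 0,"tz": 0.09,"turn": 0,"gripper": 0.087}

```text
time_s: 0.6
tcp_pos: [0.4014, 0.4647, 0.2434]
eef_rot: [-90.0, -0.0, 157.3]
contact_force: [0.1, 0.4, 0.0]
gripper_width: 0.0873
```

Request:
apply_moves:
  deltas:
    - {"tx": -0.04,"ty": 0,"tz": 0.02,"turn": 0,"gripper": 0.06}
    - {"tx": -0.08,"ty": 0,"tz": 0.04,"turn": 0,"gripper": 0.06}
    - {"tx": -0.12,"ty": 0,"tz": 0.06,"turn": 0,"gripper": 0.06}
    - {"tx": -0.16,"ty": 0,"tz": 0.08,"turn": 0,"gripper": 0.06}
    - {"tx": -0.2,"ty": 0,"tz": 0.095,"turn": 0,"gripper": 0.06}

```text
time_s: 1.1
tcp_pos: [0.5494, 0.2998, 0.2435]
eef_rot: [-90.0, -0.0, 157.3]
contact_force: [0.1, 1.1, -0.7]
gripper_width: 0.0605
```

Request:
apply_moves:
  deltas:
    - {"tx": -0.04,"ty": 0,"tz": 0.02,"turn": -0.14,"gripper": 0.06}
    - {"tx": -0.08,"ty": 0,"tz": 0.04,"turn": -0.28,"gripper": 0.06}
    - {"tx": -0.12,"ty": 0,"tz": 0.06,"turn": -0.42,"gripper": 0.06}
    - {"tx": -0.144,"ty": 0,"tz": 0.078,"turn": -0.56,"gripper": 0.06}
    - {"tx": -0.154,"ty": 0,"tz": 0.078,"turn": -0.7,"gripper": 0.06}

```text
time_s: 1.6
tcp_pos: [0.6617, 0.167, 0.2427]
eef_rot: [-90.0, -0.1, -162.4]
contact_force: [-0.1, -0.1, 0.9]
gripper_width: 0.0602
```

Request:
apply_moves:
  deltas:
    - {"tx": 0,"ty": 0,"tz": 0,"turn": -0.14,"gripper": 0.06}
    - {"tx": 0,"ty": 0,"tz": 0,"turn": -0.28,"gripper": 0.06}
    - {"tx": 0,"ty": 0,"tz": 0,"turn": -0.42,"gripper": 0.06}
    - {"tx": 0,"ty": 0,"tz": 0,"turn": -0.56,"gripper": 0.06}
    - {"tx": 0,"ty": 0,"tz": 0,"turn": -0.7,"gripper": 0.06}

```text
time_s: 2.1
tcp_pos: [0.6606, 0.1703, 0.243]
eef_rot: [-90.0, -0.0, -122.1]
contact_force: [-0.4, 0.5, -0.5]
gripper_width: 0.06
```

Request:
apply_moves:
  deltas:
    - {"tx": 0,"ty": 0,"tz": 0,"turn": -0.1,"gripper": 0.06}
    - {"tx": 0,"ty": 0,"tz": 0,"turn": -0.17,"gripper": 0.06}
    - {"tx": 0,"ty": 0,"tz": 0,"turn": -0.17,"gripper": 0.06}
    - {"tx": 0,"ty": 0,"tz": 0,"turn": -0.17,"gripper": 0.06}

```text
time_s: 2.5
tcp_pos: [0.6607, 0.1703, 0.2432]
eef_rot: [-90.0, -0.0, -112.8]
contact_force: [-0.0, 0.1, -0.0]
gripper_width: 0.0599
```

```bash
cat > look.py <<'E'
import sys
from h import *
from plant import r,capture
st=r.get_state(); p,d=capture("wrist"); t=sys.argv[1]
cv2.imwrite(f"pics/{t}.png",p[:,:,::-1]); np.save(f"pics/{t}.npy",d); np.save(f"pics/{t}rgb.npy",p)
print(st["time_s"],st["tcp_pos"].round(4),st["eef_rot"].round(2),st["contact_force"].round(2),st["gripper_width"])
M=masks(p)
for k,z in (("yellow",.075),("red",.075),("white",.057),("green",.071)):
    for c in blob(M[k])[:2]:
        if cv2.contourArea(c)<100: continue
        hull=cv2.convexHull(c)[:,0].astype(float)
        hull=hull[(hull[:,0]>2)&(hull[:,0]<557)&(hull[:,1]>2)&(hull[:,1]<417)]
        if len(hull)<6: continue
        u,v=hull.mean(0); w=ray("wrist",hull,z,st); cc,rad=circ(w)
        print(k,round(u),round(v),cc.round(4),rad.round(4),dep("wrist",u,v,d[int(v),int(u)],st).round(4))
E
python3 look.py w1
```

```text
2.5 [0.6607 0.1703 0.2432] [-9.0020e+01 -2.0000e-02 -1.1285e+02] [-0.02  0.11 -0.04] 0.059928970494013
yellow 253 265 [0.6307 0.1178] 0.0343 [0.6075 0.1089 0.0802]
yellow 144 303 [0.507  0.0974] 0.0372 [0.6423 0.2107 0.3132]
white 277 330 [0.5949 0.017 ] 0.0478 [0.5936 0.0136 0.0583]
white 133 229 [0.5035 0.1759] 0.0403 [0.5043 0.1855 0.0597]
```

View pics/w1.png

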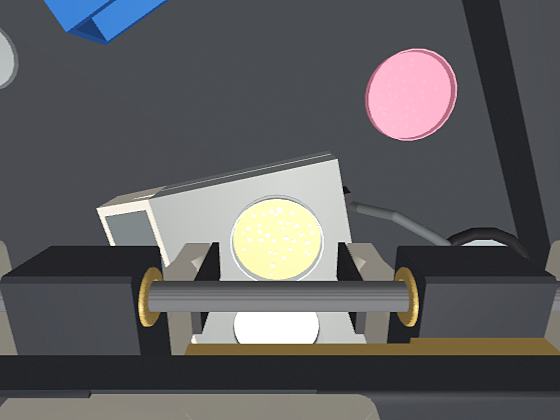

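The wrist view shows the yellow plate centred at (277,240), cut by the gripper's rail at the bottom, with the well below it at (277,330). The pink dish at (411,94) is off the counter. I'll refit the plate from its unoccluded rim.

Run:
```python
from h import *
st=dict(tcp_pos=np.array([0.6607,0.1703,0.2432]),eef_rot=np.array([-90.02,-.02,-112.85]))
p=np.load("pics/w1rgb.npy"); m=masks(p)["yellow"]; 
q=np.zeros_like(m); q[185:279,225:330]=m[185:279,225:330]
h=cv2.convexHull(blob(q)[0])[:,0].astype(float); h=h[h[:,1]<268]
for z in (.072,.079): print(z,*circ(ray("wrist",h,z,st)))
m=masks(p)["white"]; q=np.zeros_like(m); q[310:350,215:335]=m[310:350,215:335]
h=cv2.convexHull(blob(q)[0])[:,0].astype(float); print(h.astype(int).tolist()); h=h[(h[:,1]>316)&(h[:,1]<341)]
print(circ(ray("wrist",h,.057,st)))
# line of dead counter edge: right edge (deck) for yaw
w=ray("wrist",[[150,188],[338,158],[338,158],[350,225]],.064,st);print(w)
for a,b in((0,1),(2,3)): print(np.degrees(np.arctan2(*(w[b]-w[a])[[1,0]])))
```

```text
0.072 [0.62393587 0.11826953] 0.028642663814329648
0.079 [0.62542629 0.12101286] 0.028002044209674233
[[316, 313], [318, 319], [319, 325], [319, 329], [318, 334], [317, 337], [315, 341], [312, 344], [242, 344], [239, 341], [238, 339], [236, 334], [235, 328], [235, 323], [236, 318], [238, 313]]
(array([0.59465485, 0.01632987]), np.float64(0.04790965968885101))
[[0.54384936 0.21680539 0.064     ]
 [0.72407914 0.17312691 0.064     ]
 [0.72407914 0.17312691 0.064     ]
 [0.7120781  0.10427634 0.064     ]]
-13.622915219401513
-99.88763619476572
```

Run:
```python
from h import *
st=dict(tcp_pos=np.array([0.6607,0.1703,0.2432]),eef_rot=np.array([-90.02,-.02,-112.85]))
p=np.load("pics/w1rgb.npy").astype(int); m=(p[...,0]-p[...,2]>40)&(p[...,0]>150)
q=np.zeros(m.shape,np.uint8); q[185:279,225:330]=m[185:279,225:330]; q=cv2.morphologyEx(q,cv2.MORPH_OPEN,np.ones((5,5)))
h=cv2.convexHull(blob(q)[0])[:,0].astype(float); h=h[h[:,1]<268]; print(h.astype(int).tolist())
for z in (.068,.072,.08): print(z,*circ(ray("wrist",h,z,st)), ray("wrist",[[277.5,240]],z,st))
```

```text
[[287, 202], [296, 205], [300, 207], [305, 210], [315, 220], [318, 226], [320, 234], [320, 247], [319, 252], [317, 257], [313, 263], [243, 264], [240, 260], [237, 254], [235, 248], [235, 235], [237, 226], [240, 220], [245, 214], [247, 212], [256, 206], [264, 203], [270, 202]]
0.068 [0.63768672 0.11701045] 0.04380244937004187 [[0.63859465 0.11917183 0.068     ]]
0.072 [0.63835411 0.11857417] 0.04324969545850352 [[0.63925059 0.12070828 0.072     ]]
0.08 [0.6396889  0.12170162] 0.04214418763543048 [[0.64056246 0.12378117 0.08      ]]
```

Wrist camera in tool axes: plate 56 mm ahead and 0.6 mm off-axis, well centre 167 mm ahead and 1.2 mm off-axis, so the push line is already aligned. I'll narrow the fingers to 44 mm as a two-point cradle, which also clears the magnifier hinge, then back off 4 mm and descend to 4 mm above the deck.

Request:
apply_moves:
  deltas:
    - {"tx": -0.004,"ty": 0.03,"tz": 0,"turn": 0,"gripper": 0.044}
    - {"tx": -0.004,"ty": 0.06,"tz": 0,"turn": 0,"gripper": 0.044}
    - {"tx": -0.004,"ty": 0.09,"tz": 0,"turn": 0,"gripper": 0.044}
    - {"tx": -0.004,"ty": 0.11,"tz": 0,"turn": 0,"gripper": 0.044}
    - {"tx": -0.004,"ty": 0.11,"tz": 0,"turn": 0,"gripper": 0.044}

```text
time_s: 3.05
tcp_pos: [0.6604, 0.1732, 0.13]
eef_rot: [-90.2, -0.3, -112.8]
contact_force: [-0.7, 0.0, -0.9]
gripper_width: 0.0442
```

```bash
python3 look.py w2 | head -1
python3 - <<'E'
from plant import capture
import cv2
p,d=capture("scene"); cv2.imwrite("pics/s2.png",cv2.resize(p[110:310,180:440,::-1],None,fx=3,fy=3))
E
```

```text
3.05 [0.6604 0.1732 0.13  ] [ -90.24   -0.25 -112.82] [-0.68  0.   -0.87] 0.04422421068275723
```

View pics/w2.png

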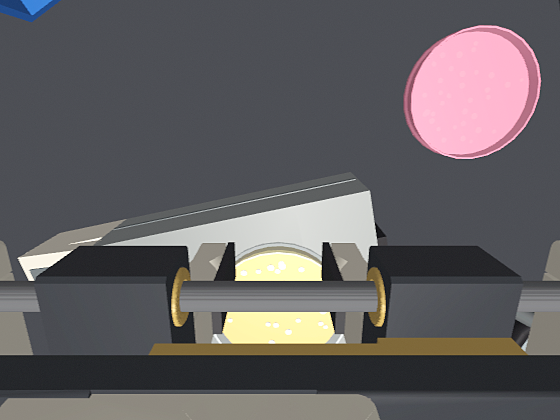

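View pics/s2.png

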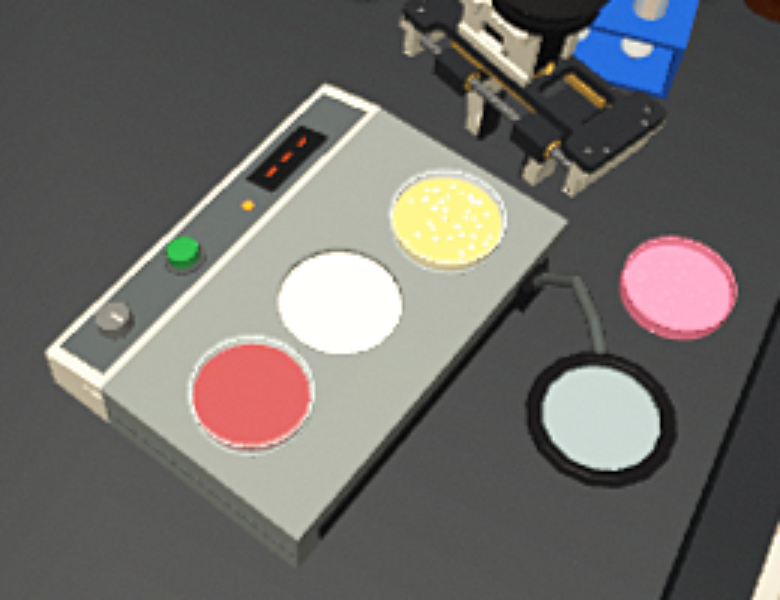

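The scene view shows the fingers behind the plate, which is still flat. The magnifier hinge sits below deck level, well clear. I'll descend now.

Request:
apply_moves:
  deltas:
    - {"tx": 0,"ty": 0.015,"tz": 0,"turn": 0,"gripper": 0.044}
    - {"tx": 0,"ty": 0.03,"tz": 0,"turn": 0,"gripper": 0.044}
    - {"tx": 0,"ty": 0.042,"tz": 0,"turn": 0,"gripper": 0.044}
    - {"tx": 0,"ty": 0.046,"tz": 0,"turn": 0,"gripper": 0.044}
    - {"tx": 0,"ty": 0.046,"tz": 0,"turn": 0,"gripper": 0.044}

```text
time_s: 3.65
tcp_pos: [0.6619, 0.1738, 0.0865]
eef_rot: [-90.1, -0.1, -112.7]
contact_force: [-0.1, -0.2, 0.1]
gripper_width: 0.0438
```

Request:
apply_moves:
  deltas:
    - {"tx": 0.003,"ty": 0.001,"tz": 0,"turn": 0,"gripper": 0.044}
    - {"tx": 0.006,"ty": 0.0015,"tz": 0,"turn": 0,"gripper": 0.044}
    - {"tx": 0.009,"ty": 0.0015,"tz": 0,"turn": 0,"gripper": 0.044}
    - {"tx": 0.012,"ty": 0.0015,"tz": 0,"turn": 0,"gripper": 0.044}
    - {"tx": 0.015,"ty": 0.0015,"tz": 0,"turn": 0,"gripper": 0.044}

```text
time_s: 4.15
tcp_pos: [0.6566, 0.16, 0.0864]
eef_rot: [-90.0, 0.0, -112.7]
contact_force: [0.5, 0.7, 0.6]
gripper_width: 0.044
```

Request:
apply_moves:
  deltas:
    - {"tx": 0.003,"ty": 0,"tz": 0,"turn": 0,"gripper": 0.044}
    - {"tx": 0.006,"ty": 0,"tz": 0,"turn": 0,"gripper": 0.044}
    - {"tx": 0.009,"ty": 0,"tz": 0,"turn": 0,"gripper": 0.044}
    - {"tx": 0.012,"ty": 0,"tz": 0,"turn": 0,"gripper": 0.044}
    - {"tx": 0.015,"ty": 0,"tz": 0,"turn": 0,"gripper": 0.044}

```text
time_s: 4.65
tcp_pos: [0.6507, 0.1462, 0.0861]
eef_rot: [-90.0, 0.0, -112.7]
contact_force: [0.7, -0.1, 0.3]
gripper_width: 0.0442
```

```bash
python3 look.py w3 | head -1
python3 - <<'E'
from plant import capture
import cv2
p,d=capture("scene"); cv2.imwrite("pics/s3.png",cv2.resize(p[110:310,180:440,::-1],None,fx=3,fy=3))
E
```

```text
4.65 [0.6507 0.1462 0.0861] [ -90.      0.   -112.72] [ 0.71 -0.12  0.33] 0.04416940523566722
```

View pics/s3.png

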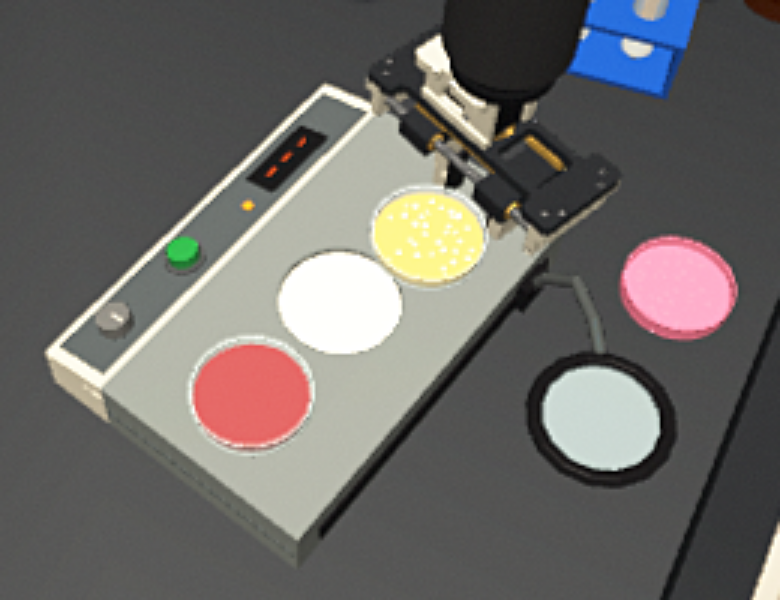

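The plate is sliding level towards the well (scene crop (430,235)) with about 1 N on the tool. Continuing.

Request:
apply_moves:
  deltas:
    - {"tx": 0.004,"ty": 0,"tz": 0,"turn": 0,"gripper": 0.044}
    - {"tx": 0.008,"ty": 0,"tz": 0,"turn": 0,"gripper": 0.044}
    - {"tx": 0.012,"ty": 0,"tz": 0,"turn": 0,"gripper": 0.044}
    - {"tx": 0.016,"ty": 0,"tz": 0,"turn": 0,"gripper": 0.044}
    - {"tx": 0.02,"ty": 0,"tz": 0,"turn": 0,"gripper": 0.044}

```text
time_s: 5.25
tcp_pos: [0.6428, 0.1276, 0.086]
eef_rot: [-90.0, -0.0, -112.7]
contact_force: [0.6, -0.4, 0.4]
gripper_width: 0.0442
```

Request:
apply_moves:
  deltas:
    - {"tx": 0.003,"ty": 0,"tz": 0,"turn": 0,"gripper": 0.044}
    - {"tx": 0.006,"ty": 0,"tz": 0,"turn": 0,"gripper": 0.044}
    - {"tx": 0.009,"ty": 0,"tz": 0,"turn": 0,"gripper": 0.044}
    - {"tx": 0.012,"ty": 0,"tz": 0,"turn": 0,"gripper": 0.044}
    - {"tx": 0.015,"ty": 0,"tz": 0,"turn": 0,"gripper": 0.044}

```text
time_s: 5.75
tcp_pos: [0.6371, 0.1139, 0.0861]
eef_rot: [-90.0, -0.0, -112.7]
contact_force: [-0.2, -0.3, 0.7]
gripper_width: 0.0441
```

Request:
apply_moves:
  deltas:
    - {"tx": 0.003,"ty": 0,"tz": 0,"turn": 0,"gripper": 0.044}
    - {"tx": 0.006,"ty": 0,"tz": 0,"turn": 0,"gripper": 0.044}
    - {"tx": 0.009,"ty": 0,"tz": 0,"turn": 0,"gripper": 0.044}
    - {"tx": 0.012,"ty": 0,"tz": 0,"turn": 0,"gripper": 0.044}
    - {"tx": 0.015,"ty": 0,"tz": 0,"turn": 0,"gripper": 0.044}

```text
time_s: 6.25
tcp_pos: [0.6314, 0.1001, 0.0861]
eef_rot: [-90.0, 0.0, -112.7]
contact_force: [-0.1, -0.1, -0.5]
gripper_width: 0.0442
```

```bash
cat > sc.py <<'E'
from plant import capture
import cv2,sys
p,d=capture("scene"); cv2.imwrite(f"pics/{sys.argv[1]}.png",cv2.resize(p[110:310,180:440,::-1],None,fx=3,fy=3))
E
python3 sc.py s4
```

```text
(no output)
```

View pics/s4.png

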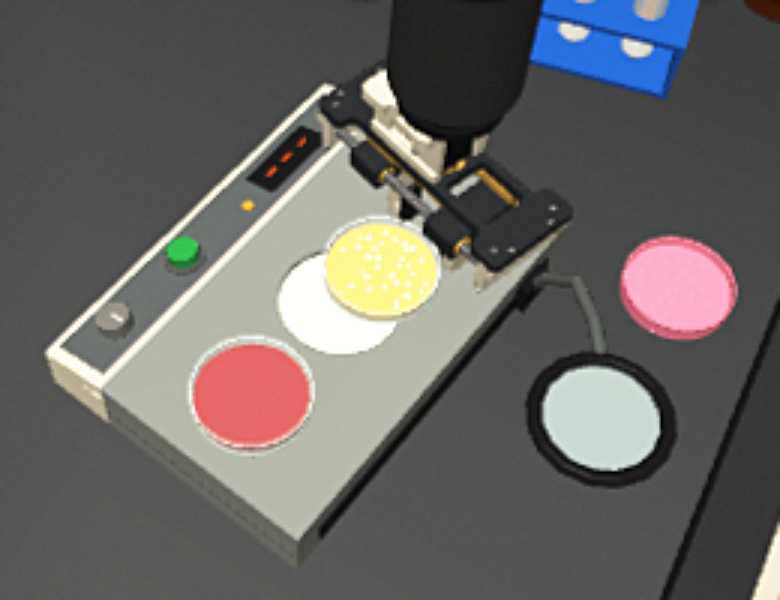

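Request:
apply_moves:
  deltas:
    - {"tx": 0.003,"ty": 0,"tz": 0,"turn": 0,"gripper": 0.044}
    - {"tx": 0.006,"ty": 0,"tz": -0.0005,"turn": 0,"gripper": 0.044}
    - {"tx": 0.009,"ty": 0,"tz": -0.001,"turn": 0,"gripper": 0.044}
    - {"tx": 0.012,"ty": 0,"tz": -0.001,"turn": 0,"gripper": 0.044}
    - {"tx": 0.015,"ty": 0,"tz": -0.001,"turn": 0,"gripper": 0.044}

```text
time_s: 6.8
tcp_pos: [0.6246, 0.0866, 0.0861]
eef_rot: [-90.0, 0.0, -112.7]
contact_force: [-0.5, -0.2, -0.5]
gripper_width: 0.0441
```

Request:
apply_moves:
  deltas:
    - {"tx": 0.003,"ty": 0,"tz": 0,"turn": 0,"gripper": 0.044}
    - {"tx": 0.006,"ty": 0,"tz": 0,"turn": 0,"gripper": 0.044}
    - {"tx": 0.009,"ty": 0,"tz": 0,"turn": 0,"gripper": 0.044}
    - {"tx": 0.012,"ty": 0,"tz": 0,"turn": 0,"gripper": 0.044}
    - {"tx": 0.015,"ty": 0,"tz": 0,"turn": 0,"gripper": 0.044}

```text
time_s: 7.3
tcp_pos: [0.6189, 0.0728, 0.0861]
eef_rot: [-90.0, 0.0, -112.7]
contact_force: [0.1, 0.3, 0.5]
gripper_width: 0.0437
```

```bash
python3 sc.py s5
```

```text
(no output)
```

View pics/s5.png

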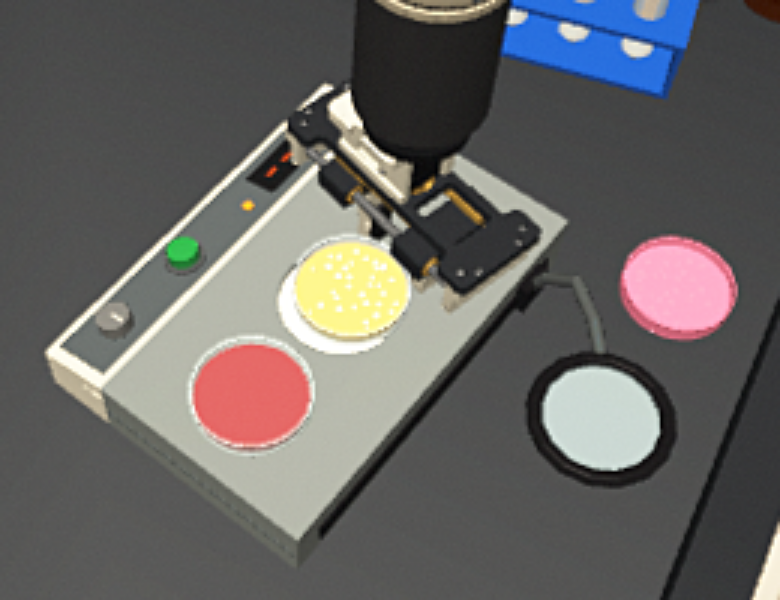

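The plate is tipped into the well with about 11 mm left. I'll slow down.

Request:
apply_moves:
  deltas:
    - {"tx": 0.002,"ty": 0,"tz": 0,"turn": 0,"gripper": 0.044}
    - {"tx": 0.004,"ty": 0,"tz": 0,"turn": 0,"gripper": 0.044}
    - {"tx": 0.006,"ty": 0,"tz": 0,"turn": 0,"gripper": 0.044}
    - {"tx": 0.008,"ty": 0,"tz": 0,"turn": 0,"gripper": 0.044}
    - {"tx": 0.0095,"ty": 0,"tz": 0,"turn": 0,"gripper": 0.044}

```text
time_s: 7.85
tcp_pos: [0.6152, 0.0641, 0.0861]
eef_rot: [-90.0, -0.0, -112.7]
contact_force: [0.2, -0.2, -0.6]
gripper_width: 0.0443
```

Request:
apply_moves:
  deltas:
    - {"tx": 0.001,"ty": 0,"tz": 0,"turn": 0,"gripper": 0.044}
    - {"tx": 0.0015,"ty": 0,"tz": 0,"turn": 0,"gripper": 0.044}
    - {"tx": 0.0015,"ty": 0,"tz": 0,"turn": 0,"gripper": 0.044}

```text
time_s: 8.15
tcp_pos: [0.6148, 0.0631, 0.0861]
eef_rot: [-90.0, 0.0, -112.7]
contact_force: [0.5, 1.5, 0.2]
gripper_width: 0.0442
```

```bash
python3 sc.py s6; python3 look.py w6
```

```text
8.2 [0.6148 0.063  0.0861] [-8.9990e+01  2.0000e-02 -1.1272e+02] [-0.1   2.66 -0.32] 0.04395085069203836
yellow 279 334 [0.5947 0.0133] 0.0368 [0.5985 0.0226 0.0723]
yellow 279 277 [0.5984 0.0225] 0.0388 [0.6123 0.0551 0.0735]
```

View pics/s6.png

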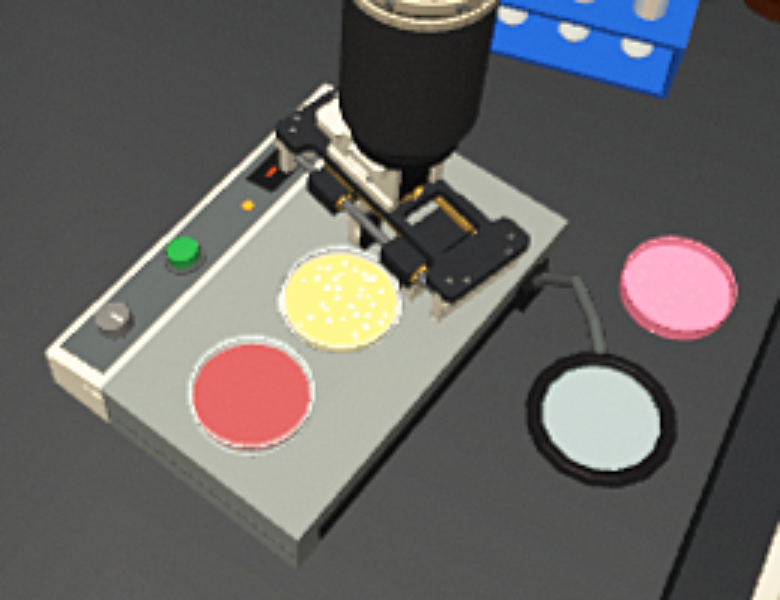

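View pics/w6.png

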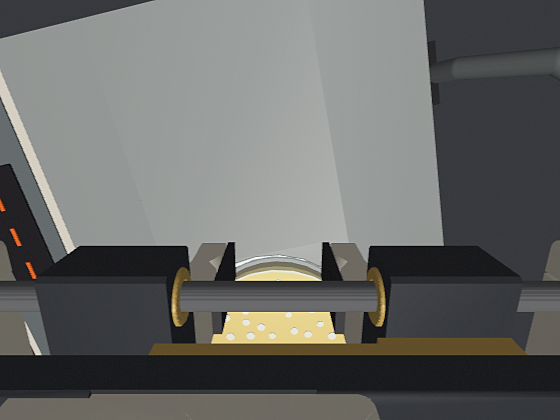

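The depth on the plate top reads 72–73 mm front and rear, and the seated height should be 73. The pushing force rose to 2.7 N, so the plate is against the far wall. I'll back off, lift and look.

Request:
apply_moves:
  deltas:
    - {"tx": -0.005,"ty": 0,"tz": 0,"turn": 0,"gripper": 0.044}
    - {"tx": -0.015,"ty": 0,"tz": 0,"turn": 0,"gripper": 0.044}
    - {"tx": -0.025,"ty": -0.01,"tz": 0,"turn": 0,"gripper": 0.044}
    - {"tx": -0.04,"ty": -0.05,"tz": 0,"turn": 0,"gripper": 0.044}
    - {"tx": -0.05,"ty": -0.09,"tz": 0,"turn": 0,"gripper": 0.044}

```text
time_s: 8.75
tcp_pos: [0.6341, 0.1101, 0.177]
eef_rot: [-90.1, -0.1, -112.7]
contact_force: [1.3, 0.2, -0.0]
gripper_width: 0.0441
```

Request:
apply_moves:
  deltas:
    - {"tx": -0.03,"ty": 0,"tz": 0,"turn": 0,"gripper": 0}
    - {"tx": -0.06,"ty": 0,"tz": 0,"turn": 0,"gripper": 0}
    - {"tx": -0.06,"ty": 0,"tz": 0,"turn": 0,"gripper": 0}
    - {"tx": -0.06,"ty": 0,"tz": 0,"turn": 0,"gripper": 0}

```text
time_s: 9.15
tcp_pos: [0.6572, 0.1655, 0.1762]
eef_rot: [-90.0, -0.0, -112.6]
contact_force: [1.0, 0.0, -0.5]
gripper_width: 0.0176
```

```bash
python3 look.py w7
python3 - <<'E'
from h import *
from plant import capture
for n in ("top","scene"):
    p,d=capture(n); cv2.imwrite(f"pics/{n}7.png",p[:,:,::-1])
    for X in ([.59,.0],[.59,.035],[.575,.017],[.61,.017],[.5947,.0167]):
        K,Rc,e=cam(n); c=Rc.T@(np.array(X+[.073])-e); u=K[0,2]+K[0,0]*c[0]/-c[2]; v=K[1,2]-K[1,1]*c[1]/-c[2]
        print(n,X,dep(n,u,v,np.median(d[int(v)-1:int(v)+2,int(u)-1:int(u)+2])).round(4))
E
```

```text
9.15 [0.6572 0.1655 0.1762] [-9.0000e+01 -1.0000e-02 -1.1264e+02] [ 0.98  0.02 -0.53] 0.01761192758953347
yellow 230 301 [0.6255 0.0888] 0.0447 [0.6582 0.1981 0.2459]
yellow 329 304 [0.6319 0.0844] 0.0381 [0.6803 0.1886 0.2467]
white 311 199 [0.6746 0.1605] 0.0452 [0.683  0.1601 0.0634]
white 91 240 [0.4985 0.1881] 0.0322 [0.5013 0.1957 0.0583]
top [0.59, 0.0] [ 0.59   -0.      0.0726]
top [0.59, 0.035] [0.5899 0.035  0.0742]
top [0.575, 0.017] [0.5749 0.017  0.0736]
top [0.61, 0.017] [0.61  0.017 0.073]
top [0.5947, 0.0167] [0.5949 0.0167 0.0711]
scene [0.59, 0.0] [0.5894 0.0013 0.0706]
scene [0.59, 0.035] [0.5896 0.0358 0.0717]
scene [0.575, 0.017] [0.5748 0.0175 0.0721]
scene [0.61, 0.017] [0.6096 0.018  0.0713]
scene [0.5947, 0.0167] [0.5944 0.0175 0.0717]
```

View pics/w7.png

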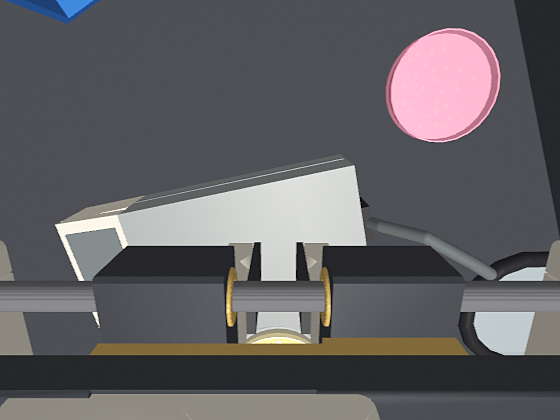

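View pics/top7.png

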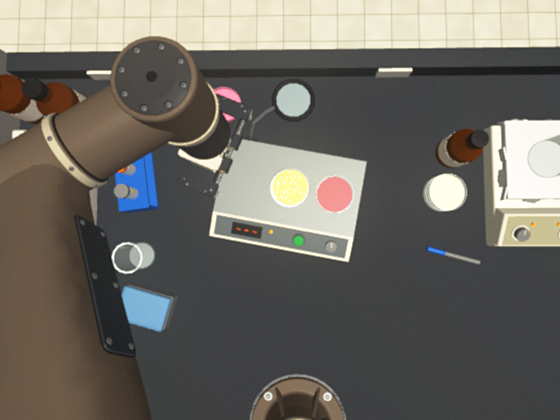

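Seated: the top-view yellow disc is at (290,188), exactly where the well was. Heights across it are 71–74 mm, and the red plate still reads (335,194). Now for the key: I'll check the joints to choose the turn direction.

Run:
```python
from plant import r
from h import *
s=r.get_state(); print(s["joints"].round(1),s["tcp_pos"],s["gripper_width"])
p=cv2.imread("pics/top7.png")[:,:,::-1]
for n in ("top","scene"):
    p=cv2.imread(f"pics/{n}7.png")[:,:,::-1].copy(); M=masks(p); x0,y0,x1,y1=(210,135,370,265) if n=="top" else (195,135,375,300)
    for k,z in (("yellow",.066),("red",.073),("green",.071)):
        m=np.zeros(p.shape[:2],bool); m[y0:y1,x0:x1]=M[k][y0:y1,x0:x1]
        b=blob(m)
        if b: print(n,k,*circ(ray(n,cv2.convexHull(b[0])[:,0].astype(float),z)))
```

```text
[ 30.5  23.3  -4.2   0.  -62.5 126.8] [0.65693355 0.16395292 0.17621446] 0.005524488097927592
top yellow [0.59429058 0.01458877] 0.04187467074953614
top green [ 0.46258724 -0.00497103] 0.012224646022625765
scene yellow [0.59862971 0.01710928] 0.04165174486167981
scene green [ 0.47070832 -0.00679297] 0.013881279621280707
```

Request:
apply_moves:
  deltas:
    - {"tx": 0.03,"ty": 0,"tz": -0.015,"turn": 0,"gripper": 0}
    - {"tx": 0.07,"ty": 0,"tz": -0.035,"turn": 0,"gripper": 0}
    - {"tx": 0.11,"ty": 0,"tz": -0.055,"turn": 0,"gripper": 0}
    - {"tx": 0.15,"ty": 0,"tz": -0.075,"turn": 0,"gripper": 0}
    - {"tx": 0.19,"ty": 0,"tz": -0.095,"turn": 0,"gripper": 0}

```text
time_s: 9.8
tcp_pos: [0.4944, 0.024, 0.1762]
eef_rot: [-90.0, 0.0, -112.8]
contact_force: [0.6, -0.3, 1.5]
gripper_width: 0.0005
```

Request:
apply_moves:
  deltas:
    - {"tx": 0.02,"ty": 0,"tz": -0.01,"turn": 0.14,"gripper": 0}
    - {"tx": 0.041,"ty": 0,"tz": -0.018,"turn": 0.28,"gripper": 0}
    - {"tx": 0.041,"ty": 0,"tz": -0.018,"turn": 0.42,"gripper": 0}
    - {"tx": 0.041,"ty": 0,"tz": -0.018,"turn": 0.56,"gripper": 0}
    - {"tx": 0.041,"ty": 0,"tz": -0.018,"turn": 0.7,"gripper": 0}

```text
time_s: 10.3
tcp_pos: [0.4633, -0.0059, 0.1766]
eef_rot: [-90.0, 0.1, -153.2]
contact_force: [0.1, 0.0, 0.3]
gripper_width: 0.0005
```

Request:
apply_moves:
  deltas:
    - {"tx": 0,"ty": 0,"tz": 0,"turn": 0.14,"gripper": 0}
    - {"tx": 0,"ty": 0,"tz": 0,"turn": 0.28,"gripper": 0}
    - {"tx": 0,"ty": 0,"tz": 0,"turn": 0.42,"gripper": 0}
    - {"tx": 0,"ty": 0,"tz": 0,"turn": 0.56,"gripper": 0}
    - {"tx": 0,"ty": 0,"tz": 0,"turn": 0.65,"gripper": 0}

```text
time_s: 10.8
tcp_pos: [0.4634, -0.0057, 0.1764]
eef_rot: [-90.0, 0.0, 169.6]
contact_force: [0.2, 0.0, 0.5]
gripper_width: 0.0003
```

```bash
python3 look.py w8; python3 sc.py s8
```

```text
10.8 [ 0.4634 -0.0057  0.1764] [-9.0010e+01  2.0000e-02  1.6957e+02] [0.23 0.04 0.51] 0.00031254198466119476
yellow 208 65 [0.5922 0.0157] 0.0414 [0.5722 0.0221 0.0744]
yellow 264 307 [ 0.3738 -0.0363] 0.0604 [ 0.4934 -0.0081  0.248 ]
white 293 201 [0.4715 0.0281] 0.1506 [ 0.4643 -0.018   0.0614]
white 201 89 [0.5931 0.0193] 0.0471 [0.5582 0.0308 0.0744]
green 275 205 [ 0.4649 -0.0034] 0.0133 [ 0.4665 -0.0039  0.0721]
```

View pics/w8.png

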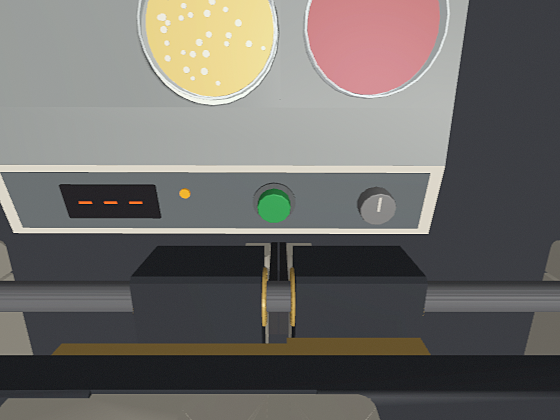

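View pics/s8.png

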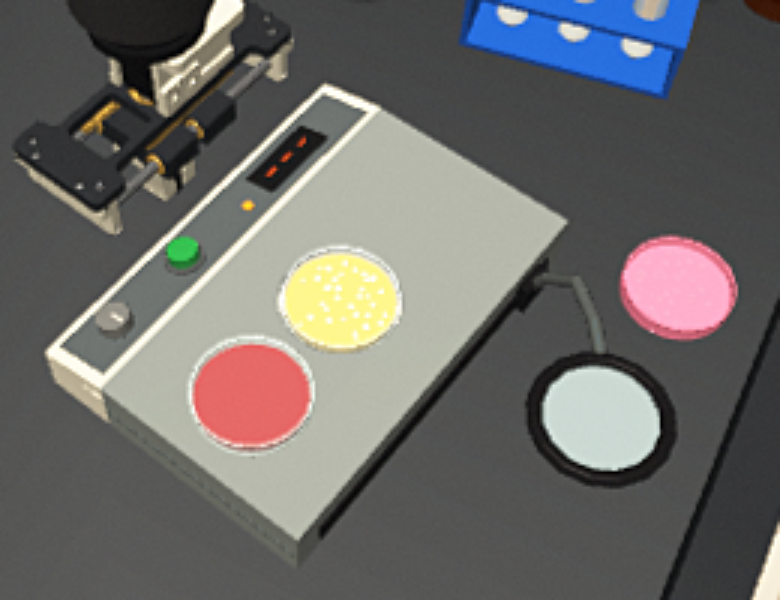

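The wrist view shows the green key at (274,206), which gives (0.465, −0.003, 0.071), within 3 mm of the TCP. The knob is at (377,205), well clear. The yellow plate lies flush in the well. I'll nudge and descend.

Request:
apply_moves:
  deltas:
    - {"tx": -0.001,"ty": 0.02,"tz": -0.0025,"turn": 0,"gripper": 0}
    - {"tx": -0.001,"ty": 0.045,"tz": -0.0025,"turn": 0,"gripper": 0}
    - {"tx": -0.001,"ty": 0.065,"tz": -0.0025,"turn": 0,"gripper": 0}
    - {"tx": -0.001,"ty": 0.078,"tz": -0.0025,"turn": 0,"gripper": 0}
    - {"tx": -0.001,"ty": 0.08,"tz": -0.0025,"turn": 0,"gripper": 0}

```text
time_s: 11.4
tcp_pos: [0.464, -0.0035, 0.0948]
eef_rot: [-89.9, -0.1, 170.0]
contact_force: [-0.5, -1.0, 0.5]
gripper_width: 0.0003
```

Request:
apply_moves:
  deltas:
    - {"tx": 0,"ty": 0.002,"tz": 0,"turn": 0,"gripper": 0}
    - {"tx": 0,"ty": 0.004,"tz": 0,"turn": 0,"gripper": 0}
    - {"tx": 0,"ty": 0.006,"tz": 0,"turn": 0,"gripper": 0}
    - {"tx": 0,"ty": 0.008,"tz": 0,"turn": 0,"gripper": 0}
    - {"tx": 0,"ty": 0.008,"tz": 0,"turn": 0,"gripper": 0}

```text
time_s: 11.9
tcp_pos: [0.4658, -0.0027, 0.0885]
eef_rot: [-90.0, 0.1, 170.0]
contact_force: [0.6, -0.1, 1.7]
gripper_width: 0.0001
```

Request:
apply_moves:
  deltas:
    - {"tx": 0,"ty": 0.001,"tz": 0,"turn": 0,"gripper": 0}
    - {"tx": 0,"ty": 0.002,"tz": 0,"turn": 0,"gripper": 0}
    - {"tx": 0,"ty": 0.003,"tz": 0,"turn": 0,"gripper": 0}
    - {"tx": 0,"ty": 0.003,"tz": 0,"turn": 0,"gripper": 0}

```text
time_s: 12.3
tcp_pos: [0.4657, -0.0026, 0.0853]
eef_rot: [-90.0, 0.1, 169.9]
contact_force: [1.2, 0.3, 4.4]
gripper_width: 0.0006
```

Request:
apply_moves:
  deltas:
    - {"tx": 0,"ty": 0.001,"tz": 0,"turn": 0,"gripper": 0}
    - {"tx": 0,"ty": 0.001,"tz": 0,"turn": 0,"gripper": 0}

```text
time_s: 12.5
tcp_pos: [0.4659, -0.0026, 0.0846]
eef_rot: [-90.0, 0.1, 170.0]
contact_force: [1.1, 0.5, 9.9]
gripper_width: 0.0003
```

The force rose slowly through 1.7–4.4 N, then jumped to 9.9 N with the tips at 67.6 mm, against a predicted bottom of 67.9. That is the end stop. I'll hold briefly, then release.

Request:
apply_moves:
  deltas:
    - {"tx": 0,"ty": 0.0003,"tz": 0,"turn": 0,"gripper": 0}
    - {"tx": 0,"ty": 0.0003,"tz": 0,"turn": 0,"gripper": 0}
    - {"tx": 0,"ty": 0.0003,"tz": 0,"turn": 0,"gripper": 0}

```text
time_s: 12.8
tcp_pos: [0.4659, -0.0026, 0.0845]
eef_rot: [-90.0, 0.1, 170.0]
contact_force: [0.0, 0.4, 9.9]
gripper_width: 0.0006
```

Request:
apply_moves:
  deltas:
    - {"tx": 0,"ty": -0.003,"tz": 0,"turn": 0,"gripper": 0}
    - {"tx": 0,"ty": -0.01,"tz": 0,"turn": 0,"gripper": 0}
    - {"tx": 0,"ty": -0.03,"tz": 0,"turn": 0,"gripper": 0}
    - {"tx": 0,"ty": -0.06,"tz": 0,"turn": 0,"gripper": 0}
    - {"tx": 0,"ty": -0.1,"tz": 0,"turn": 0,"gripper": 0}

```text
time_s: 13.3
tcp_pos: [0.4628, -0.0035, 0.1832]
eef_rot: [-89.9, -0.3, 169.9]
contact_force: [1.2, 1.0, -0.6]
gripper_width: 0.0005
```

```bash
python3 look.py w9; python3 sc.py s9
python3 - <<'E'
from plant import capture
import cv2
p,d=capture("top"); cv2.imwrite("pics/top9.png",p[:,:,::-1])
E
```

```text
13.3 [ 0.4628 -0.0035  0.1832] [-89.86  -0.3  169.89] [ 1.21  0.96 -0.58] 0.0005025617417905265
yellow 218 64 [0.5923 0.0158] 0.0415 [0.5714 0.0189 0.0731]
yellow 264 304 [ 0.3695 -0.0308] 0.0581 [ 0.4935 -0.0055  0.2532]
white 277 208 [0.5302 0.0222] 0.1709 [ 0.4605 -0.0024  0.0707]
white 209 84 [0.5929 0.0193] 0.0469 [0.5595 0.028  0.0745]
green 278 201 [ 0.465  -0.0033] 0.0131 [ 0.4664 -0.0041  0.0718]
```

View pics/w9.png

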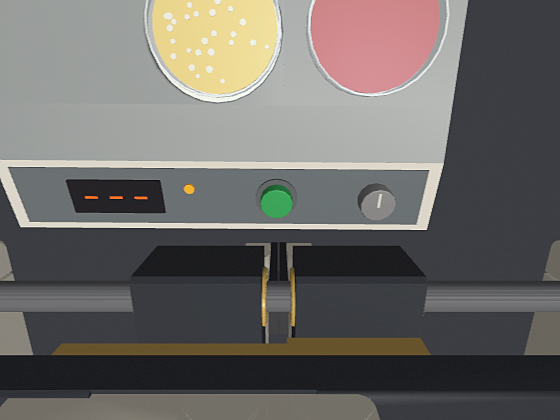

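View pics/s9.png

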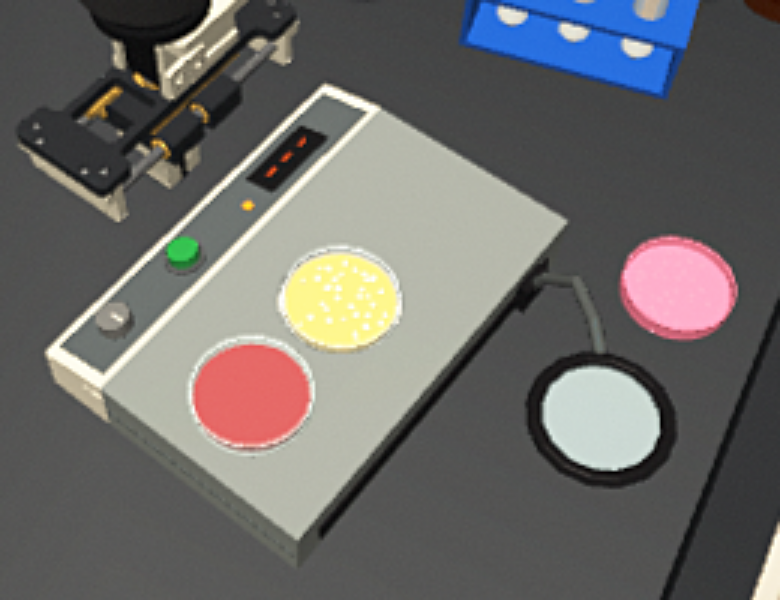

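View pics/top9.png

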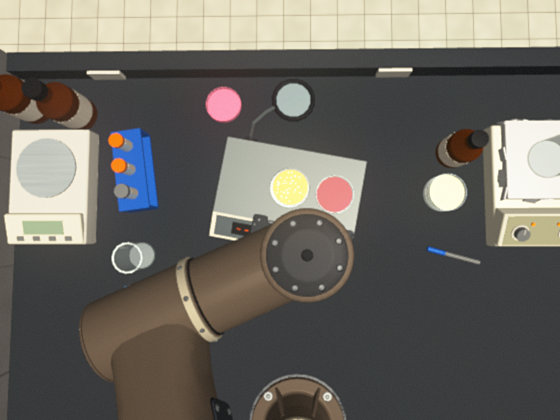

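The views show the plate seated and flush, the key back up (height 71.8 mm) and the red plate in place. The visible bystanders haven't moved. I'll let the arm settle and hand in.

Request:
apply_moves:
  deltas:
    - {"tx": 0,"ty": 0,"tz": 0,"turn": 0,"gripper": 0}
    - {"tx": 0,"ty": 0,"tz": 0,"turn": 0,"gripper": 0}
    - {"tx": 0,"ty": 0,"tz": 0,"turn": 0,"gripper": 0}

```text
time_s: 13.75
tcp_pos: [0.4644, -0.0031, 0.1827]
eef_rot: [-89.9, -0.1, 169.9]
contact_force: [-0.3, -0.2, 0.0]
gripper_width: 0.0004
```

```bash
python3 -c "
from plant import r
s=r.get_state();print(s['time_s'],s['contact_force'],abs(s['qd']).max());print(r.close_job())"
```

```text
13.75 [-0.25667295 -0.23681031  0.02371974] 0.3744277278064472
the job is handed in; nothing more can be done
None
```

The yellow-agar plate is seated flat in the well, the green zero key has been pressed and released, and I handed the job in at 13.75 s. I pushed the plate about 111 mm across the deck with the two fingertips as a cradle, with at most about 3 N read on the tool. I then pressed the key with closed fingers until the force jumped from 4.4 to 9.9 N at the predicted bottom height, and lifted off.

**Last checks:**
- **Plate:** its top read 71–74 mm across (73 expected when seated), and it sits where the well was.
- **Key:** it was back up at about 72 mm.
- **Other things:** the red plate and every bystander in view had not moved, and the arm was touching nothing.

**What disagreed or wasn't checked:**
- The fixed cameras differed by about 5–8 mm in x, so I relied on the wrist camera for positions.
- The tip box was hidden under the raised arm in the last top view. It was in place in the earlier one, and I felt no contact since.

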